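Set up the fold-down van desk

ROBOT

A 6-joint arm with a two-finger parallel gripper is mounted at the origin on the work surface. World frame = base frame: x ahead of the robot, y to its left, z up, the work surface at z = 0. Lengths are in m, angles in rad, forces in N, time in s.
With the tool pointing down it reaches from about 0.375 to 0.9 m from the base axis. Payload 3.1 kg.
Tool frame: the origin (TCP) lies between the finger pads; the fingertips stand 17 mm ahead of it and the grasp point (between the pads) lies 2 mm behind it (robot.nose_length is the distance from the TCP to the fingertips, in m); z points along the fingers, y is the line along which they close (so a half turn about z gives the same grasp; the last joint's range is limited). The gripper opens to 87 mm and grips with 3 to 60 N. Pads are 19 mm wide; open, the fingers measure 117 mm over their backs; the gripper's body (75 mm by 190 mm) begins 51 mm behind the grasp point.
Start: joints at [1.026, 0.527, 1.433, -0, 1.181, -0.178], TCP at [0.224, 0.584, 0.24] pointing down, gripper open.
Joint ranges: [-3.08, 3.08], [-0.75, 2.2], [0.22, 2.44], [-1.43, 4.57], [0, 2.65], [-2.85, 2.85]. Speed limits (rad/s): [2.79, 2.79, 3.14, 3.14, 3.14, 3.14].

INTERFACE

Orientations are given as a unit quaternion [x, y, z, w].
In Python, from rig import robot, cams gives the robot as it stands.
- The arm moves only by the shell command python3 -m pendant 'ROWS' [FORCE]. ROWS is JSON, a list of rows, each an object with "jaw": the opening, from 0 (shut) to 1 (fully open); "linear": the shift along the tool's x, y, z in cm, a list of three; "twist": the turn about the tool's z in degrees. A call has 1 to 12 rows; each row shifts and turns the commanded pose from where the row before left it, along the tool's axes as they then stand; what a row does not reach is not made up. A row lasts 1/12 s, in which the tool goes at most 41.7 mm and 7.16 degrees, less where a joint would pass 70% of its speed; a pose out of reach is approached as far as the arm can. A call is refused whole if a number of a shift passes 4.17 or a number of a turn 7.16, either way. A call with a gripper value outside its range is refused whole. The fingers move at their own pace and stop on an object; FORCE is the grip in N (left out, the last holds). Time passes only in rows, so rows that do not move let the fingers close. It gives the time, the measured TCP pose, the force, the opening and the grip force at its end, in the units of the state.
- robot.get_obs(): the state, without advancing time (a new reading comes with each control period).
- cams.camera(name): name is "scene" or "top"; returns a dict with "color" (420x560x3 uint8, blue, green, red), "depth" (420x560 float32, m along the optical axis (not along the pixel's ray), 0 where there is no reading), "fov_y" (degrees; the focal length in pixels is half the picture's height over the tangent of half this angle, whatever the lens; pixels are square), "cx", "cy" (the principal point, pixels), "view" (4x4, takes a point from world to camera coordinates). Camera axes: x right, y down, z forward; pixel columns grow to the right and rows downward; lengths in m; the calibration is good to about 2 mm. A picture is of the moment at which its call begins.
- robot.hand_in(): hands the job in; it is judged then, once.
The state is a dict: "time": time; "q": joint angles; "joint_velocities": joint speeds; "joint_torque": joint torques, N m; "position": TCP position; "tool_rot": TCP orientation; "ft_force": force on the tool from outside, world axes, zero at the start; "moment": the same for the moment, N m; "grip_width": finger opening in m; "grip_force": force on a finger pad.
Only numpy, scipy, OpenCV 4.12 (cv2) and the standard library are available. Lean on these libraries where they do the work, as an engineer would, in place of code of your own. Each camera call takes 0.05 s, during which the arm holds its last target. There are 200 camera calls.

TASK

Set up the fold-down desk for writing: first pull both metal supports all the way out while the flap is still closed, then lower the flap by its rail until it rests on them. Lower it gently, neither dropping it nor pressing it hard onto the supports, let go, and leave the other things where they are.

Things in the scene. Friction and masses are not known exactly. Their poses are not given: they have to be found in the camera images.
- desk_hinge (a point): Black desk unit (254 mm deep, 340 wide, 210 high), fixed. Point: middle of the flap's hinge line, 112 mm above the table. Desk frame, used below in mm: x level from front to back, y along the hinge to the left seen from the robot, z up. The unit's base is a 97 mm high block; its upright front face lies at x = -14.
- support_left (a joint): Pull-out q of the left aluminium support, at y = +110, in m: 0 in, 0.110 at its end stop. Slides along -x, 3 N friction, stays where left. A pull tab 14 wide (y), 24 high, 41 long juts from the front even when in: it spans x = -(14+q) to -(55+q) (q in mm), middle 78 +-7 above the table. The flap stands close behind and above the tabs: an upright wide gripper hits it, so come leaning back.
- support_right (a joint): The same for the right support, at y = -110. Behind each tab is a bar 18 wide with a 20 long rubber rest pad on its front end, pad top 100 +-7 mm above the table. Both supports sit on one height-adjustable carriage whose setting is not measured: both stand up to 7 mm higher or lower, always equal.
- flap (a joint): Flap angle, rad: 0 closed, leaning back 0.26 from upright, staying by its weight; 1.83 level. Swings towards the robot; free hinge: past upright it falls unless held. On the supports it lands at 1.76 to 1.90 depending on their unmeasured height: feel for it. About 0.6 kg. Wooden panel 12 mm thick, 300 wide, 150 from hinge to free edge; its inside face passes through the hinge line.
- rail_mid (a point): Middle of the flap's round steel rail, 12 mm thick, 160 long, parallel to the hinge, on two posts 150 mm apart. It runs 195 mm from the hinge, 6 mm to the outer side of the flap's inside face. 39 mm of free space between rail and panel edge take a finger; the round rail can turn between fingers. Axes: z from hinge to rail, y along the rail, x out of the inside face.
- tape_measure: Bystander: black tape measure 62 x 32 x 46 mm standing in front of the desk between the two supports, underneath where the flap will be.
- spray_can: Bystander: spray can, 52 mm across, 170 high, left of the desk.
- spray_can2: Bystander: spray can, 52 mm across, 150 high, left of the desk.
- screwdriver: Bystander: screwdriver lying at the left in front.
- wrench: Bystander: wrench lying in front of the desk.
- screw_bin: Bystander: open black bin 150 x 100 x 70 mm, right of the desk.
- torch: Bystander: hand torch, 125 mm long, 38 high, lying at the right in front.

How it is judged:
By the outcome, as a careful person would: the job done as asked, in the order asked, and still so for the second after the job is handed in, with the robot touching nothing.
It also fails if it takes over 72 s, if anything falls off the work surface, if the arm or the gripper's body presses on something with over 40 N, if the wrist force passes 120 N, or if a joint passes its speed limit or range.

## Working session

There is one attempt and no reset: what is moved stays moved. The work goes in short steps, Python scripts to look and compute and a shell command to move; the robot and the scene stay as the last step left them, time stands still between calls to the robot, and variables do not carry over. Pictures are saved under pics/ and viewed, at most 10 in all, crops included, and the job is handed in when it is done.

```bash
ls; mkdir -p pics; cat > h.py <<'E'
import numpy as np, cv2
from rig import robot, cams
from scipy.spatial.transform import Rotation as R
def cloud(c):
    h,w=c["depth"].shape; f=h/2/np.tan(np.radians(c["fov_y"])/2)
    v,u=np.mgrid[:h,:w]; d=c["depth"]
    P=np.stack([(u-c["cx"])/f*d,(v-c["cy"])/f*d,d],-1)
    V=np.array(c["view"]); P=(P-V[:3,3])@V[:3,:3]
    P[d==0]=np.nan
    return P
def proj(c,p):
    V=np.array(c["view"]); f=c["depth"].shape[0]/2/np.tan(np.radians(c["fov_y"])/2)
    q=V[:3,:3]@np.array(p)+V[:3,3]; return np.array([c["cx"]+f*q[0]/q[2],c["cy"]+f*q[1]/q[2]])
E
python3 - <<'E'
from h import *
s=cams.camera("scene"); t=cams.camera("top")
cv2.imwrite("pics/s0.png",s["color"]); cv2.imwrite("pics/t0.png",t["color"])
np.savez("c0.npz",s=cloud(s),t=cloud(t))
for c in (s,t): V=np.array(c["view"]); print(-V[:3,:3].T@V[:3,3], V[2,:3], c["fov_y"])
print(robot.get_obs())
E
```

```text
pics
[ 0.72289383 -0.19920692  0.98420584] [-0.16366334  0.28585752 -0.94419267] 54.42845966421472
[0.46537854 0.03114728 1.12450291] [ 0.10424848 -0.01394869 -0.99445346] 55.5349794174167
{'time': 0.1, 'q': array([ 1.02644179e+00,  5.28375511e-01,  1.43373507e+00, -9.66629324e-06,
        1.18142185e+00, -1.78491784e-01]), 'joint_velocities': array([-0.0008461 , -0.00145795, -0.0005801 , -0.00040666,  0.00084518,
       -0.00030241]), 'joint_torque': array([-6.06366139e-04, -4.40987778e+01, -1.77149981e+01,  6.35381369e-02,
        5.33505308e-02, -5.29131000e-05]), 'position': array([0.2232447 , 0.58311358, 0.23868048]), 'tool_rot': array([ 1.81910924e-01,  9.83314535e-01, -9.08808111e-04, -3.38777091e-04]), 'ft_force': array([-0.74028348,  0.10046484,  0.25730736]), 'moment': array([0.09007152, 0.05013868, 0.02028436]), 'grip_force': 0.0, 'grip_width': 0.0870360452965481}
```

View pics/s0.png

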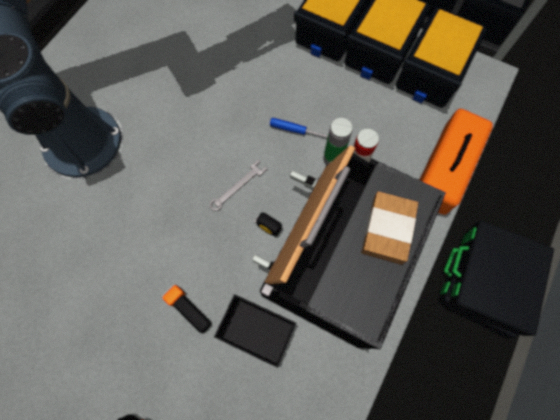

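View pics/t0.png

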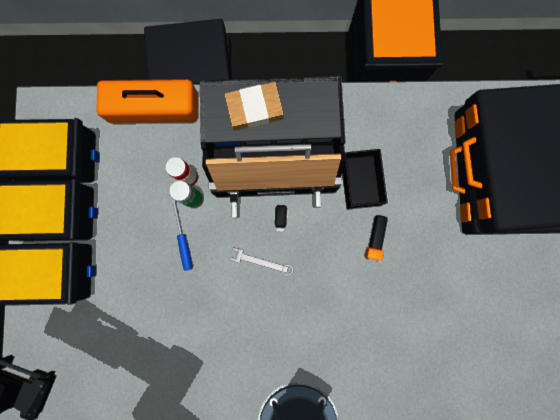

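The scene view shows the tabs at about (302,177) and (262,262) and the flap leaning back. In the top view the tabs are at (235,205) and (318,199), the rail at (273,152), and the tape measure at (281,215).

```bash
python3 - <<'E'
from h import *
d=np.load("c0.npz"); t=d["t"]; im=cv2.imread("pics/t0.png"); s=d["s"]; si=cv2.imread("pics/s0.png")
def blob(P,img,box,lo):
    u0,v0,u1,v1=box; p=P[v0:v1,u0:u1].reshape(-1,3); c=img[v0:v1,u0:u1].reshape(-1,3).astype(int)
    m=(c.min(1)>lo)&(np.ptp(c,axis=1)<40)&(p[:,2]>.05)
    return p[m]
for n,P,I,b in [("L top",t,im,(225,190,246,222)),("R top",t,im,(308,188,328,210)),("L sc",s,si,(286,166,316,190)),("R sc",s,si,(250,252,275,275))]:
    p=blob(P,I,b,150); print(n,len(p),p.min(0).round(3),p.max(0).round(3),np.median(p,0).round(3))
p=blob(t,im,(232,140,316,162),130); p=p[p[:,2]>.25]; print("rail",len(p),p.min(0).round(3),p.max(0).round(3),np.median(p,0).round(3))
q=p[:,:2]-p[:,:2].mean(0); print(np.linalg.svd(q,full_matrices=False)[2][0])
# wooden flap plane
hsv=cv2.cvtColor(im,cv2.COLOR_BGR2HSV); m=cv2.inRange(hsv,(5,80,60),(22,255,255))>0
m[:150]=0;m[192:]=0;m[:,:203]=0;m[:,345:]=0
w=t[m]; w=w[(w[:,2]>.1)]; c=w.mean(0); n=np.linalg.svd(w-c,full_matrices=False)[2]; print("flap",len(w),c,n[2],w.min(0),w.max(0))
# desk top
for nm,u,v in [("tape",281,213),("can2",180,167),("can",186,192),("bin",365,152),("bin2",378,180),("top",300,100),("wren",262,260)]: print(nm,t[v,u].round(3))
h=robot.nose_length; print(h)
E
```

```text
L top 79 [0.553 0.149 0.089] [0.616 0.163 0.097] [0.574 0.155 0.093]
R top 71 [ 0.578 -0.069  0.089] [ 0.615 -0.058  0.098] [ 0.596 -0.063  0.093]
L sc 77 [0.555 0.151 0.089] [0.593 0.166 0.099] [0.575 0.157 0.095]
R sc 96 [ 0.579 -0.069  0.09 ] [ 0.617 -0.055  0.098] [ 0.598 -0.062  0.095]
rail 303 [ 0.673 -0.03   0.303] [0.685 0.127 0.311] [0.679 0.047 0.307]
[-0.02279672  0.99974012]
flap 4000 [0.64781417 0.04887702 0.20215735] [-0.96145586 -0.02148292  0.2741188 ] [ 0.62058463 -0.11169595  0.10037586] [0.71192075 0.2111805  0.2674879 ]
tape [0.566 0.034 0.046]
can2 [0.676 0.282 0.147]
can [0.609 0.262 0.168]
bin [ 0.727 -0.198  0.063]
bin2 [ 0.656 -0.24   0.024]
top [ 0.819 -0.016  0.211]
wren [0.439 0.089 0.006]
0.017
```

```bash
cat >> h.py <<'E'
def goto(p,yaw=None):
    """print the shift in tool axes (cm) and the twist (deg) to bring the TCP to p, tool y at world yaw"""
    o=robot.get_obs(); M=R.from_quat(o["tool_rot"]).as_matrix(); now=np.degrees(np.arctan2(M[1,1],M[0,1]))
    print("t",round(o["time"],2),"pos",o["position"].round(4),"yaw",now.round(2),"shift cm",(M.T@(np.array(p)-o["position"])*100).round(2),"twist",None if yaw is None else round(now-yaw,2))
    print("F",o["ft_force"].round(1),"w",round(o["grip_width"],4),"gf",round(o["grip_force"],1),"q",o["q"].round(2))
E
python3 -m pendant '[{"jaw":0.5,"linear":[0,0,0],"twist":-6.9},{"jaw":0.5,"linear":[0,0,0],"twist":-6.9},{"jaw":0.5,"linear":[0,0,0],"twist":-6.9},{"jaw":0.5,"linear":[0,0,0],"twist":-6.9},{"jaw":0.5,"linear":[0,0,0],"twist":-6.7},{"jaw":0.5,"linear":[0,0,0],"twist":0}]'
python3 -c "
from h import *
goto([.556,.156,.24],103.3)
t=np.load('c0.npz')['t']; b=t[150:209,338:392].reshape(-1,3); b=b[(b[:,2]>.055)&(b[:,2]<.08)]; print('bin',b.min(0),b.max(0))"
```

```text
time: 0.6
position: [0.2233, 0.5833, 0.239]
tool_rot: [-0.117, 0.993, -0.001, -0.0]
ft_force: [1.0, -0.3, -1.0]
grip_width: 0.0549
grip_force: 0.0
t 0.6 pos [0.2233 0.5833 0.239 ] yaw 103.45 shift cm [-22.41 -49.29  -0.07] twist 0.15
F [ 1.  -0.3 -1. ] w 0.0549 gf 0.0 q [ 1.03  0.53  1.43 -0.    1.18 -0.78]
bin [ 0.57772603 -0.25049067  0.05517692] [ 0.73146079 -0.11952692  0.07557042]
```

```bash
python3 -m pendant '[{"jaw":0.5,"linear":[-1.2,-2.7,0],"twist":0},{"jaw":0.5,"linear":[-1.2,-2.7,0],"twist":0},{"jaw":0.5,"linear":[-1.2,-2.7,0],"twist":0},{"jaw":0.5,"linear":[-1.2,-2.7,0],"twist":0},{"jaw":0.5,"linear":[-1.2,-2.7,0],"twist":0},{"jaw":0.5,"linear":[-1.2,-2.7,0],"twist":0},{"jaw":0.5,"linear":[-1.2,-2.7,0],"twist":0},{"jaw":0.5,"linear":[-1.2,-2.7,0],"twist":0},{"jaw":0.5,"linear":[-1.2,-2.7,0],"twist":0},{"jaw":0.5,"linear":[-1.2,-2.7,0],"twist":0},{"jaw":0.5,"linear":[-1.2,-2.7,0],"twist":0},{"jaw":0.5,"linear":[-1.2,-2.7,0],"twist":0}]'
python3 -m pendant '[{"jaw":0.5,"linear":[-1.2,-2.7,0],"twist":0},{"jaw":0.5,"linear":[-1.2,-2.7,0],"twist":0},{"jaw":0.5,"linear":[-1.2,-2.7,0],"twist":0},{"jaw":0.5,"linear":[-1.2,-2.7,0],"twist":0},{"jaw":0.5,"linear":[-1.2,-2.7,0],"twist":0},{"jaw":0.5,"linear":[0,0,0],"twist":0},{"jaw":0.5,"linear":[0,0,0],"twist":0}]'
python3 - <<'E'
from h import *
goto([.556,.156,.24],103.3)
s=cams.camera("scene"); t=cams.camera("top")
cv2.imwrite("pics/a1.png",np.hstack([cv2.resize(s["color"][100:320,200:420],(400,400)),cv2.resize(t["color"][100:320,140:360],(400,400))]))
E
```

```text
time: 1.6
position: [0.439, 0.3003, 0.2394]
tool_rot: [-0.114, 0.993, -0.0, -0.0]
ft_force: [0.4, -0.3, 0.8]
grip_width: 0.0436
grip_force: 0.0
time: 2.18
position: [0.5287, 0.1828, 0.2392]
tool_rot: [-0.113, 0.994, 0.0, -0.0]
ft_force: [0.4, 0.3, 0.3]
grip_width: 0.0435
grip_force: 0.0
t 2.18 pos [0.5287 0.1828 0.2392] yaw 103.02 shift cm [-2.06 -3.23 -0.08] twist -0.28
F [0.4 0.3 0.3] w 0.0435 gf 0.0 q [ 0.13  0.44  1.6   0.    1.1  -1.67]
```

View pics/a1.png

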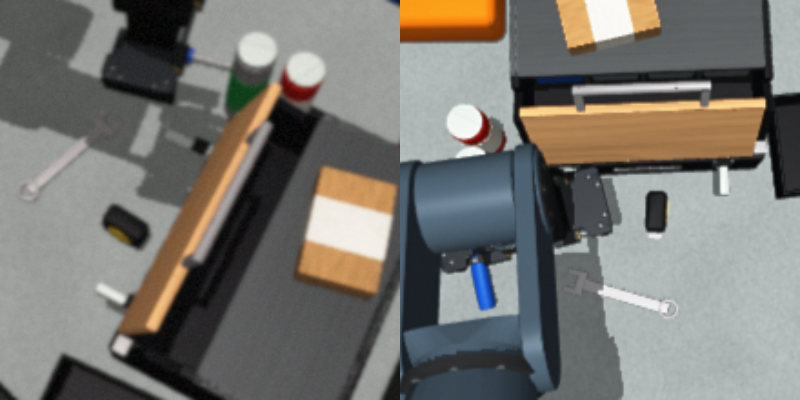

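Both crops show the gripper near (150,50) and the body wide along its closing line. The left tab is hidden, the cans stand at (255,70) and (300,75), and nothing has been disturbed.

```bash
python3 -m pendant '[{"jaw":0.5,"linear":[-1.05,-1.6,0],"twist":0},{"jaw":0.5,"linear":[-1.05,-1.6,0],"twist":0},{"jaw":0.5,"linear":[0,0,0],"twist":0},{"jaw":0.5,"linear":[0,0,0],"twist":0}]'
python3 -m pendant '[{"jaw":0.5,"linear":[0,0,2],"twist":0},{"jaw":0.5,"linear":[0,0,2],"twist":0},{"jaw":0.5,"linear":[0,0,2],"twist":0},{"jaw":0.5,"linear":[0,0,1],"twist":0},{"jaw":0.5,"linear":[0,0,1],"twist":0},{"jaw":0.5,"linear":[0,0,1],"twist":0},{"jaw":0.5,"linear":[0,0,1],"twist":0},{"jaw":0.5,"linear":[0,0,0],"twist":0},{"jaw":0.5,"linear":[0,0,0],"twist":0}]'
python3 -c "
from h import *
goto([.556,.156,.082],103.3)"
```

```text
time: 2.62
position: [0.5551, 0.1586, 0.2394]
tool_rot: [-0.116, 0.993, 0.0, -0.0]
ft_force: [0.5, -0.5, -0.1]
grip_width: 0.0435
grip_force: 0.0
time: 3.37
position: [0.5556, 0.1579, 0.1393]
tool_rot: [-0.116, 0.993, 0.0, -0.0]
ft_force: [0.1, -0.7, -0.9]
grip_width: 0.0436
grip_force: 0.0
t 3.37 pos [0.5556 0.1579 0.1393] yaw 103.34 shift cm [ 0.   -0.19  5.73] twist 0.04
F [ 0.1 -0.7 -0.9] w 0.0436 gf 0.0 q [ 0.08  0.6   1.64  0.    0.9  -1.72]
```

```bash
python3 -m pendant '[{"jaw":0.5,"linear":[0,-0.2,1],"twist":0},{"jaw":0.5,"linear":[0,0,1],"twist":0},{"jaw":0.5,"linear":[0,0,1],"twist":0},{"jaw":0.5,"linear":[0,0,1],"twist":0},{"jaw":0.5,"linear":[0,0,0.9],"twist":0},{"jaw":0.5,"linear":[0,0,0.8],"twist":0},{"jaw":0.5,"linear":[0,0,0],"twist":0}]'
python3 -m pendant '[{"jaw":0.1,"linear":[0,0,0],"twist":0},{"jaw":0.05,"linear":[0,0,0],"twist":0},{"jaw":0.05,"linear":[0,0,0],"twist":0},{"jaw":0.05,"linear":[0,0,0],"twist":0},{"jaw":0.05,"linear":[0,0,0],"twist":0},{"jaw":0.05,"linear":[0,0,0],"twist":0},{"jaw":0.05,"linear":[0,0,0],"twist":0},{"jaw":0.05,"linear":[0,0,0],"twist":0}]' 15
python3 -c "
from h import *
goto([.556,.156,.082],103.3)"
```

```text
time: 3.95
position: [0.5549, 0.1557, 0.0804]
tool_rot: [-0.116, 0.993, 0.0, -0.002]
ft_force: [-0.5, 0.7, -0.4]
grip_width: 0.0434
grip_force: 0.0
time: 4.62
position: [0.5564, 0.1566, 0.083]
tool_rot: [-0.116, 0.993, 0.001, 0.0]
ft_force: [-0.5, 3.6, 3.1]
grip_width: 0.0155
grip_force: 14.8
t 4.62 pos [0.5564 0.1566 0.083 ] yaw 103.3 shift cm [ 0.05 -0.05  0.1 ] twist 0.0
F [-0.5  3.6  3.1] w 0.0155 gf 14.8 q [ 0.08  0.68  1.67  0.    0.78 -1.72]
```

```bash
python3 -m pendant '[{"jaw":0.05,"linear":[0.49,0.1,0],"twist":0},{"jaw":0.05,"linear":[0.98,0.21,0],"twist":0},{"jaw":0.05,"linear":[0.98,0.21,0],"twist":0},{"jaw":0.05,"linear":[0.98,0.21,0],"twist":0},{"jaw":0.05,"linear":[0.98,0.21,0],"twist":0},{"jaw":0.05,"linear":[0.98,0.21,0],"twist":0},{"jaw":0.05,"linear":[0.98,0.21,0],"twist":0},{"jaw":0.05,"linear":[0.49,0.1,0],"twist":0},{"jaw":0.05,"linear":[0,0,0],"twist":0}]'
python3 -c "
from h import *
goto([.468,.154,.082],103.3)"
```

```text
time: 5.37
position: [0.4861, 0.1549, 0.083]
tool_rot: [-0.116, 0.993, 0.0, 0.001]
ft_force: [1.0, 5.5, 2.7]
grip_width: 0.0155
grip_force: 14.8
t 5.37 pos [0.4861 0.1549 0.083 ] yaw 103.31 shift cm [1.78 0.33 0.1 ] twist 0.01
F [1.  5.5 2.7] w 0.0155 gf 14.8 q [ 0.09  0.63  1.85  0.    0.66 -1.72]
```

Still sliding freely. I'll go on in small steps until I feel the stop.

```bash
python3 -m pendant '[{"jaw":0.05,"linear":[0.49,0.1,0],"twist":0},{"jaw":0.05,"linear":[0.49,0.1,0],"twist":0},{"jaw":0.05,"linear":[0.3,0.06,0],"twist":0},{"jaw":0.05,"linear":[0.3,0.06,0],"twist":0},{"jaw":0.05,"linear":[0,0,0],"twist":0}]'
python3 -m pendant '[{"jaw":0.05,"linear":[0.2,0.04,0],"twist":0},{"jaw":0.05,"linear":[0.2,0.04,0],"twist":0},{"jaw":0.05,"linear":[0,0,0],"twist":0}]'
python3 -m pendant '[{"jaw":0.05,"linear":[0.2,0.04,0],"twist":0},{"jaw":0.05,"linear":[0.2,0.04,0],"twist":0},{"jaw":0.05,"linear":[0,0,0],"twist":0}]'
```

```text
time: 5.78
position: [0.4716, 0.1545, 0.083]
tool_rot: [-0.116, 0.993, 0.0, 0.002]
ft_force: [2.5, 5.8, 0.5]
grip_width: 0.0155
grip_force: 14.7
time: 6.03
position: [0.4714, 0.1545, 0.0831]
tool_rot: [-0.116, 0.993, 0.0, 0.006]
ft_force: [7.3, 6.5, -6.2]
grip_width: 0.0156
grip_force: 14.7
time: 6.28
position: [0.4709, 0.1544, 0.0833]
tool_rot: [-0.115, 0.993, 0.0, 0.01]
ft_force: [11.8, 6.9, -9.3]
grip_width: 0.0153
grip_force: 14.4
```

```bash
python3 -m pendant '[{"jaw":0.05,"linear":[-0.6,-0.12,0],"twist":0},{"jaw":0.5,"linear":[0,0,0],"twist":0},{"jaw":0.5,"linear":[0,0,0],"twist":0},{"jaw":0.5,"linear":[0,0,0],"twist":0},{"jaw":0.5,"linear":[0,0,0],"twist":0},{"jaw":0.5,"linear":[0,0,-1],"twist":0},{"jaw":0.5,"linear":[0,0,-2],"twist":0},{"jaw":0.5,"linear":[0,0,-3],"twist":0},{"jaw":0.5,"linear":[0,0,-3],"twist":0},{"jaw":0.5,"linear":[0,0,0],"twist":6},{"jaw":0.5,"linear":[0,0,0],"twist":6},{"jaw":0.5,"linear":[0,0,0],"twist":0}]'
python3 -c "
from h import *
goto([.582,-.063,.175],91.3)
t=cloud(cams.camera('top')); im=cams.camera('top')['color']
p=t[185:260,215:345].reshape(-1,3); c=im[185:260,215:345].reshape(-1,3).astype(int)
m=(c.min(1)>130)&(np.ptp(c,axis=1)<40)&(p[:,2]>.07)&(p[:,2]<.12)
for y0,y1 in((.14,.17),(-.08,-.05)):
  q=p[m&(p[:,1]>y0)&(p[:,1]<y1)]; print(len(q),q.min(0) if len(q) else 0,q.max(0) if len(q) else 0)
"
```

```text
time: 7.28
position: [0.4679, 0.1535, 0.1739]
tool_rot: [-0.011, 1.0, -0.0, 0.001]
ft_force: [-0.4, -0.5, -0.2]
grip_width: 0.0435
grip_force: 0.0
t 7.28 pos [0.4679 0.1535 0.1739] yaw 91.25 shift cm [-10.93 -21.89  -0.09] twist -0.05
F [-0.4 -0.5 -0.2] w 0.0435 gf 0.0 q [ 0.09  0.45  1.83 -0.    0.86 -1.5 ]
212 [0.53782592 0.14720825 0.08934012] [0.61813326 0.16594663 0.10252455]
74 [ 0.57806955 -0.06913018  0.08734899] [ 0.61687027 -0.05803429  0.0992948 ]
```

```bash
python3 -m pendant '[{"jaw":0.5,"linear":[-1,-3.1,0],"twist":0},{"jaw":0.5,"linear":[-1.3,-3.1,0],"twist":0},{"jaw":0.5,"linear":[-1.7,-3.1,0],"twist":0},{"jaw":0.5,"linear":[-1.7,-3.1,0],"twist":0},{"jaw":0.5,"linear":[-1.7,-3.1,0],"twist":0},{"jaw":0.5,"linear":[-1.7,-3.1,0],"twist":0},{"jaw":0.5,"linear":[-1.8,-3.3,0],"twist":0},{"jaw":0.5,"linear":[0,0,0],"twist":0},{"jaw":0.5,"linear":[0,0,0],"twist":0}]'
python3 -c "
from h import *
goto([.582,-.063,.082],91.3)"
```

```text
time: 8.13
position: [0.5826, -0.0649, 0.1719]
tool_rot: [-0.011, 1.0, 0.0, -0.0]
ft_force: [-0.7, 0.6, -0.1]
grip_width: 0.0434
grip_force: 0.0
t 8.13 pos [ 0.5826 -0.0649  0.1719] yaw 91.26 shift cm [0.05 0.19 8.99] twist -0.04
F [-0.7  0.6 -0.1] w 0.0434 gf 0.0 q [-0.3   0.56  1.6  -0.    0.98 -1.89]
```

```bash
python3 -m pendant '[{"jaw":0.5,"linear":[0.1,0.2,1],"twist":0},{"jaw":0.5,"linear":[0,0,1],"twist":0},{"jaw":0.5,"linear":[0,0,1],"twist":0},{"jaw":0.5,"linear":[0,0,1],"twist":0},{"jaw":0.5,"linear":[0,0,1],"twist":0},{"jaw":0.5,"linear":[0,0,1],"twist":0},{"jaw":0.5,"linear":[0,0,1],"twist":0},{"jaw":0.5,"linear":[0,0,1],"twist":0},{"jaw":0.5,"linear":[0,0,0.9],"twist":0},{"jaw":0.5,"linear":[0,0,0],"twist":0}]'
python3 -m pendant '[{"jaw":0.1,"linear":[0,0,0],"twist":0},{"jaw":0.05,"linear":[0,0,0],"twist":0},{"jaw":0.05,"linear":[0,0,0],"twist":0},{"jaw":0.05,"linear":[0,0,0],"twist":0},{"jaw":0.05,"linear":[0,0,0],"twist":0},{"jaw":0.05,"linear":[0,0,0],"twist":0},{"jaw":0.05,"linear":[0,0,0],"twist":0},{"jaw":0.05,"linear":[0,0,0],"twist":0}]' 15
```

```text
time: 8.97
position: [0.5797, -0.0605, 0.0813]
tool_rot: [-0.012, 1.0, 0.001, -0.002]
ft_force: [0.4, 0.8, -0.7]
grip_width: 0.0435
grip_force: 0.0
time: 9.63
position: [0.5813, -0.0619, 0.0841]
tool_rot: [-0.012, 1.0, -0.001, 0.0]
ft_force: [-0.3, -5.0, 1.6]
grip_width: 0.014
grip_force: 15.0
```

```bash
python3 -m pendant '[{"jaw":0.05,"linear":[0.5,0,0],"twist":0},{"jaw":0.05,"linear":[1,0,0],"twist":0},{"jaw":0.05,"linear":[1,0,0],"twist":0},{"jaw":0.05,"linear":[1,0,0],"twist":0},{"jaw":0.05,"linear":[1,0,0],"twist":0},{"jaw":0.05,"linear":[1,0,0],"twist":0},{"jaw":0.05,"linear":[1,0,0],"twist":0},{"jaw":0.05,"linear":[1,0,0],"twist":0},{"jaw":0.05,"linear":[1,0,0],"twist":0},{"jaw":0.05,"linear":[1,0,0],"twist":0},{"jaw":0.05,"linear":[0.5,0,0],"twist":0},{"jaw":0.05,"linear":[0,0,0],"twist":0}]'
python3 -m pendant '[{"jaw":0.05,"linear":[0.4,0,0],"twist":0},{"jaw":0.05,"linear":[0.4,0,0],"twist":0},{"jaw":0.05,"linear":[0.3,0,0],"twist":0},{"jaw":0.05,"linear":[0.3,0,0],"twist":0},{"jaw":0.05,"linear":[0,0,0],"twist":0}]'
python3 -m pendant '[{"jaw":0.05,"linear":[0.2,0,0],"twist":0},{"jaw":0.05,"linear":[0.2,0,0],"twist":0},{"jaw":0.05,"linear":[0,0,0],"twist":0}]'
```

```text
time: 10.63
position: [0.4816, -0.0643, 0.0841]
tool_rot: [-0.012, 1.0, -0.001, 0.001]
ft_force: [-0.8, -7.2, -0.1]
grip_width: 0.0139
grip_force: 15.0
time: 11.05
position: [0.4762, -0.0646, 0.0845]
tool_rot: [-0.01, 1.0, -0.002, 0.01]
ft_force: [16.9, 5.1, -9.8]
grip_width: 0.0141
grip_force: 15.0
time: 11.3
position: [0.4739, -0.0646, 0.0848]
tool_rot: [-0.009, 1.0, -0.002, 0.012]
ft_force: [20.0, 8.0, -9.0]
grip_width: 0.0136
grip_force: 15.0
```

```bash
python3 -m pendant '[{"jaw":0.05,"linear":[-1.0,0,0],"twist":0},{"jaw":0.5,"linear":[0,0,0],"twist":0},{"jaw":0.5,"linear":[0,0,0],"twist":0},{"jaw":0.5,"linear":[0,0,0],"twist":0},{"jaw":0.5,"linear":[0,0,0],"twist":0},{"jaw":0.5,"linear":[0,0,-1],"twist":0},{"jaw":0.5,"linear":[0,0,-2],"twist":0},{"jaw":0.5,"linear":[0,0,-3],"twist":0},{"jaw":0.5,"linear":[0,0,-3],"twist":0},{"jaw":0.5,"linear":[0,0,-3],"twist":0},{"jaw":0.5,"linear":[0,0,-4],"twist":0},{"jaw":0.5,"linear":[0,0,-4],"twist":0}]'
python3 -m pendant '[{"jaw":0.5,"linear":[0,0,-4],"twist":0},{"jaw":0.5,"linear":[0,0,-4],"twist":0},{"jaw":0.5,"linear":[0,0,-3],"twist":0},{"jaw":0.5,"linear":[0,0,0],"twist":0}]'
python3 - <<'E'
from h import *
goto([.68,.048,.37],1.3)
ss=cams.camera("scene"); cv2.imwrite("pics/b1.png",cv2.resize(ss["color"][100:320,180:440],None,fx=2.5,fy=2.5))
for n in("scene","top"):
  c=cams.camera(n); t=cloud(c); p=t.reshape(-1,3); k=c["color"].reshape(-1,3).astype(int)
  m=(k.min(1)>130)&(np.ptp(k,axis=1)<45)&(p[:,2]>.07)&(p[:,2]<.12)&(p[:,0]>.4)&(p[:,0]<.66)
  for y0,y1 in((.135,.18),(-.085,-.045)):
    q=p[m&(p[:,1]>y0)&(p[:,1]<y1)]
    if len(q): print(n,len(q),q.min(0).round(3),q.max(0).round(3))
E
```

```text
time: 12.3
position: [0.4711, -0.0625, 0.2843]
tool_rot: [-0.012, 1.0, 0.001, -0.002]
ft_force: [-0.4, -0.5, -0.8]
grip_width: 0.0435
grip_force: 0.0
time: 12.63
position: [0.4753, -0.064, 0.3999]
tool_rot: [-0.012, 1.0, -0.002, 0.006]
ft_force: [1.0, -0.1, 0.1]
grip_width: 0.0437
grip_force: 0.0
t 12.63 pos [ 0.4753 -0.064   0.3999] yaw 91.35 shift cm [-20.69  10.72   3.2 ] twist 90.05
F [ 1.  -0.1  0.1] w 0.0437 gf 0.0 q [-0.37  0.15  1.55  0.    1.42 -1.96]
scene 399 [0.471 0.146 0.085] [0.62  0.168 0.106]
scene 340 [ 0.479 -0.072  0.073] [ 0.626 -0.048  0.103]
top 323 [0.468 0.147 0.077] [0.618 0.166 0.103]
top 191 [ 0.539 -0.072  0.073] [ 0.623 -0.054  0.103]
```

View pics/b1.png

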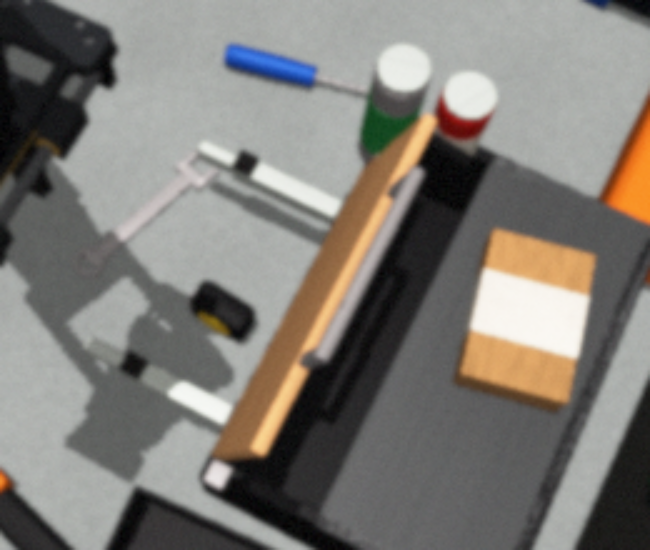

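Both supports are now out, with pads at (245,163) and (133,365) in the crop. The right tab lies in shadow, so I'll re-measure it once the gripper has turned.

```bash
python3 -m pendant '[{"jaw":0.5,"linear":[0,2,0],"twist":0},{"jaw":0.5,"linear":[0,3,0],"twist":0},{"jaw":0.5,"linear":[0,3,0],"twist":0},{"jaw":0.5,"linear":[0,3,0],"twist":0},{"jaw":0.5,"linear":[0,0,0],"twist":6.9},{"jaw":0.5,"linear":[0,0,0],"twist":6.9},{"jaw":0.5,"linear":[0,0,0],"twist":6.9},{"jaw":0.5,"linear":[0,0,0],"twist":6.9},{"jaw":0.5,"linear":[0,0,0],"twist":6.9},{"jaw":0.5,"linear":[0,0,0],"twist":6.9},{"jaw":0.5,"linear":[0,0,0],"twist":6.9},{"jaw":0.5,"linear":[0,0,0],"twist":6.9}]'
python3 -m pendant '[{"jaw":0.5,"linear":[0,0,0],"twist":6.9},{"jaw":0.5,"linear":[0,0,0],"twist":6.9},{"jaw":0.5,"linear":[0,0,0],"twist":6.9},{"jaw":0.5,"linear":[0,0,0],"twist":6.9},{"jaw":0.5,"linear":[0,0,0],"twist":6.9},{"jaw":0.5,"linear":[0,0,0],"twist":0.4},{"jaw":0.5,"linear":[0,0,0],"twist":0}]'
python3 - <<'E'
from h import *
goto([.68,.048,.37],1.3)
for n in("scene","top"):
  c=cams.camera(n); t=cloud(c); p=t.reshape(-1,3); k=c["color"].reshape(-1,3).astype(int)
  for th in (60,130):
   m=(k.min(1)>th)&(np.ptp(k,axis=1)<45)&(p[:,2]>.085)&(p[:,2]<.12)&(p[:,0]>.4)&(p[:,0]<.66)
   b=(k.max(1)<45)&(p[:,2]>.085)&(p[:,2]<.12)&(p[:,0]>.47)&(p[:,0]<.55)
   for y0,y1 in((.135,.18),(-.085,-.045)):
    e=(p[:,1]>y0)&(p[:,1]<y1); q=p[m&e]; z=p[b&e]
    if len(q): print(n,th,len(q),q.min(0).round(3),q.max(0).round(3),"pad",len(z),z.mean(0).round(4))
E
```

```text
time: 13.78
position: [0.4689, 0.0469, 0.3908]
tool_rot: [0.456, 0.89, -0.001, -0.003]
ft_force: [-0.8, 0.8, 0.1]
grip_width: 0.0434
grip_force: 0.0
time: 14.37
position: [0.4694, 0.0468, 0.3915]
tool_rot: [0.698, 0.716, -0.001, -0.002]
ft_force: [-0.3, -0.2, 0.2]
grip_width: 0.0435
grip_force: 0.0
t 14.37 pos [0.4694 0.0468 0.3915] yaw 1.39 shift cm [-0.39 21.07  2.06] twist 0.09
F [-0.3 -0.2  0.2] w 0.0435 gf 0.0 q [-0.14  0.16  1.57  0.    1.42 -0.16]
scene 60 464 [0.471 0.138 0.085] [0.624 0.173 0.119] pad 32 [0.5213 0.1531 0.1047]
scene 60 492 [ 0.479 -0.074  0.085] [ 0.629 -0.047  0.119] pad 39 [ 0.53   -0.0656  0.1054]
scene 130 382 [0.471 0.146 0.085] [0.62  0.166 0.103] pad 32 [0.5213 0.1531 0.1047]
scene 130 447 [ 0.479 -0.072  0.085] [ 0.626 -0.048  0.105] pad 39 [ 0.53   -0.0656  0.1054]
top 60 109 [0.584 0.144 0.086] [0.621 0.17  0.101] pad 0 [nan nan nan]
top 60 200 [ 0.554 -0.077  0.086] [ 0.625 -0.053  0.103] pad 0 [nan nan nan]
top 130 85 [0.587 0.149 0.089] [0.618 0.166 0.101] pad 0 [nan nan nan]
top 130 184 [ 0.554 -0.073  0.089] [ 0.622 -0.054  0.101] pad 0 [nan nan nan]<stdin>:10: RuntimeWarning: Mean of empty slice.
  ret = um.true_divide(
```

The right tab front sits about 3–4 mm short of the left one in the desk frame (it slipped near the stop), so I'll pull it again with a firmer grip.

```bash
python3 -m pendant '[{"jaw":0.5,"linear":[0,0,1.5],"twist":-6.9},{"jaw":0.5,"linear":[0,0,1.5],"twist":-6.9},{"jaw":0.5,"linear":[0,0,1.5],"twist":-6.9},{"jaw":0.5,"linear":[0,0,1.5],"twist":-6.9},{"jaw":0.5,"linear":[0,0,1.5],"twist":-6.9},{"jaw":0.5,"linear":[0,0,1.5],"twist":-6.9},{"jaw":0.5,"linear":[0,0,1.5],"twist":-6.9},{"jaw":0.5,"linear":[0,0,1.5],"twist":-6.9},{"jaw":0.5,"linear":[0,0,1.5],"twist":-6.9},{"jaw":0.5,"linear":[0,0,1.5],"twist":-6.9},{"jaw":0.5,"linear":[0,0,1.5],"twist":-6.9},{"jaw":0.5,"linear":[0,0,1.5],"twist":-6.9}]'
python3 -m pendant '[{"jaw":0.5,"linear":[0,0,0],"twist":-6.9},{"jaw":0.5,"linear":[0,0,0],"twist":-0.4},{"jaw":0.5,"linear":[-0.8,-3.6,0],"twist":0},{"jaw":0.5,"linear":[-0.8,-3.6,0],"twist":0},{"jaw":0.5,"linear":[-0.8,-3.6,0],"twist":0},{"jaw":0.5,"linear":[0,0,0],"twist":0},{"jaw":0.5,"linear":[0,0,0],"twist":0}]'
python3 -c "
from h import *
goto([.495,-.0645,.083],91.3)"
```

```text
time: 15.47
position: [0.4702, 0.0467, 0.2126]
tool_rot: [0.048, 0.999, 0.0, -0.0]
ft_force: [-0.3, 0.7, 0.0]
grip_width: 0.0437
grip_force: 0.0
time: 16.05
position: [0.4979, -0.0626, 0.2138]
tool_rot: [-0.009, 1.0, -0.0, 0.001]
ft_force: [-0.7, 0.4, -0.5]
grip_width: 0.0434
grip_force: 0.0
t 16.05 pos [ 0.4979 -0.0626  0.2138] yaw 91.05 shift cm [ 0.31 -0.18 13.08] twist -0.25
F [-0.7  0.4 -0.5] w 0.0434 gf 0.0 q [-0.35  0.4   1.77  0.    0.98 -1.94]
```

```bash
python3 -m pendant '[{"jaw":0.5,"linear":[0.3,-0.2,2],"twist":-0.2},{"jaw":0.5,"linear":[0,0,2],"twist":0},{"jaw":0.5,"linear":[0,0,2],"twist":0},{"jaw":0.5,"linear":[0,0,2],"twist":0},{"jaw":0.5,"linear":[0,0,2],"twist":0},{"jaw":0.5,"linear":[0,0,1.5],"twist":0},{"jaw":0.5,"linear":[0,0,1.5],"twist":0},{"jaw":0.5,"linear":[0,0,0],"twist":0}]'
python3 -m pendant '[{"jaw":0.1,"linear":[0,0,0],"twist":0},{"jaw":0.05,"linear":[0,0,0],"twist":0},{"jaw":0.05,"linear":[0,0,0],"twist":0},{"jaw":0.05,"linear":[0,0,0],"twist":0},{"jaw":0.05,"linear":[0,0,0],"twist":0},{"jaw":0.05,"linear":[0,0,0],"twist":0},{"jaw":0.05,"linear":[0,0,0],"twist":0},{"jaw":0.05,"linear":[0,0,0],"twist":0}]' 30
python3 -m pendant '[{"jaw":0.05,"linear":[0.2,0,0],"twist":0},{"jaw":0.05,"linear":[0.2,0,0],"twist":0},{"jaw":0.05,"linear":[0,0,0],"twist":0}]'
python3 -m pendant '[{"jaw":0.05,"linear":[0.2,0,0],"twist":0},{"jaw":0.05,"linear":[0.2,0,0],"twist":0},{"jaw":0.05,"linear":[0,0,0],"twist":0}]'
```

```text
time: 16.72
position: [0.4919, -0.0609, 0.0815]
tool_rot: [-0.014, 1.0, 0.001, -0.003]
ft_force: [-0.4, 0.7, 0.6]
grip_width: 0.0432
grip_force: 0.0
time: 17.38
position: [0.4946, -0.064, 0.0843]
tool_rot: [-0.014, 1.0, -0.001, 0.001]
ft_force: [-1.3, -4.6, 4.1]
grip_width: 0.0135
grip_force: 30.0
time: 17.63
position: [0.4918, -0.0641, 0.0843]
tool_rot: [-0.013, 1.0, -0.001, 0.002]
ft_force: [2.3, -4.7, 2.6]
grip_width: 0.0136
grip_force: 30.0
time: 17.88
position: [0.4908, -0.0641, 0.0843]
tool_rot: [-0.013, 1.0, -0.001, 0.005]
ft_force: [9.3, -0.4, -1.2]
grip_width: 0.0138
grip_force: 30.0
```

```bash
python3 -m pendant '[{"jaw":0.05,"linear":[0.2,0,0],"twist":0},{"jaw":0.05,"linear":[0,0,0],"twist":0},{"jaw":0.5,"linear":[-0.2,0,0],"twist":0},{"jaw":0.5,"linear":[0,0,0],"twist":0},{"jaw":0.5,"linear":[0,0,0],"twist":0},{"jaw":0.5,"linear":[0,0,-1],"twist":0},{"jaw":0.5,"linear":[0,0,-2],"twist":0},{"jaw":0.5,"linear":[0,0,-3],"twist":0},{"jaw":0.5,"linear":[0,0,-3],"twist":0},{"jaw":0.5,"linear":[0,0,-3],"twist":0},{"jaw":0.5,"linear":[0,0,-4],"twist":0},{"jaw":0.5,"linear":[0,0,-4],"twist":0}]'
python3 -m pendant '[{"jaw":0.5,"linear":[0,3.5,-3],"twist":0},{"jaw":0.5,"linear":[0,3.5,-3],"twist":0},{"jaw":0.5,"linear":[0,3.5,-3],"twist":6},{"jaw":0.5,"linear":[0,0,-1],"twist":7},{"jaw":0.5,"linear":[0,0,0],"twist":7},{"jaw":0.5,"linear":[0,0,0],"twist":7},{"jaw":0.5,"linear":[0,0,0],"twist":7},{"jaw":0.5,"linear":[0,0,0],"twist":7},{"jaw":0.5,"linear":[0,0,0],"twist":7},{"jaw":0.5,"linear":[0,0,0],"twist":7},{"jaw":0.5,"linear":[0,0,0],"twist":7},{"jaw":0.5,"linear":[0,0,0],"twist":7}]'
python3 -m pendant '[{"jaw":0.5,"linear":[0,0,0],"twist":7},{"jaw":0.5,"linear":[0,0,0],"twist":7},{"jaw":0.5,"linear":[0,0,0],"twist":7},{"jaw":0.5,"linear":[0,0,0],"twist":0}]'
python3 - <<'E'
from h import *
goto([.68,.048,.37],1.3)
for n in("scene","top"):
  c=cams.camera(n); t=cloud(c); p=t.reshape(-1,3); k=c["color"].reshape(-1,3).astype(int)
  m=(k.min(1)>60)&(np.ptp(k,axis=1)<45)&(p[:,2]>.085)&(p[:,2]<.12)&(p[:,0]>.4)&(p[:,0]<.66)
  b=(k.max(1)<45)&(p[:,2]>.085)&(p[:,2]<.12)&(p[:,0]>.47)&(p[:,0]<.55)
  for y0,y1 in((.135,.18),(-.085,-.045)):
    e=(p[:,1]>y0)&(p[:,1]<y1); q=p[m&e]; z=p[b&e]
    if len(q): print(n,len(q),q.min(0).round(3),q.max(0).round(3),"pad",len(z),z.sum(0)/max(1,len(z)))
  r=p[(k.min(1)>110)&(np.ptp(k,axis=1)<40)&(p[:,2]>.28)&(p[:,2]<.32)&(p[:,0]>.65)&(p[:,0]<.71)&(abs(p[:,1]-.05)<.1)]
  print("rail",len(r),np.median(r,0) if len(r) else 0, r.min(0),r.max(0))
E
```

```text
time: 18.88
position: [0.4839, -0.0622, 0.2851]
tool_rot: [-0.013, 1.0, 0.001, -0.002]
ft_force: [1.9, -0.5, 0.1]
grip_width: 0.0435
grip_force: 0.0
time: 19.88
position: [0.4818, 0.0321, 0.3749]
tool_rot: [0.558, 0.83, -0.0, -0.001]
ft_force: [0.0, 0.1, -0.4]
grip_width: 0.0435
grip_force: 0.0
time: 20.22
position: [0.482, 0.0321, 0.3749]
tool_rot: [0.698, 0.716, -0.0, -0.001]
ft_force: [-0.2, 0.0, 0.1]
grip_width: 0.0433
grip_force: 0.0
t 20.22 pos [0.482  0.0321 0.3749] yaw 1.43 shift cm [ 1.09 19.83  0.45] twist 0.13
F [-0.2  0.   0.1] w 0.0433 gf 0.0 q [-0.17  0.19  1.58  0.    1.38 -0.19]
scene 453 [0.478 0.138 0.085] [0.624 0.179 0.119] pad 33 [0.52153225 0.15282484 0.10494879]
scene 506 [ 0.476 -0.084  0.085] [ 0.63  -0.047  0.12 ] pad 39 [ 0.52689556 -0.06585116  0.10566585]
rail 463 [0.68132827 0.04686514 0.30826386] [ 0.67411336 -0.03046184  0.304221  ] [0.68723663 0.12818137 0.31189101]
top 110 [0.564 0.144 0.085] [0.621 0.17  0.102] pad 0 [0. 0. 0.]
top 149 [ 0.57  -0.077  0.086] [ 0.627 -0.053  0.116] pad 0 [0. 0. 0.]
rail 368 [0.67854743 0.04753039 0.3063521 ] [ 0.67280743 -0.03028784  0.30144792] [0.68582873 0.12699804 0.30997369]
```

```bash
python3 -m pendant '[{"jaw":0.5,"linear":[0.2,2,0],"twist":0.1},{"jaw":0.5,"linear":[0.2,3.5,0],"twist":0},{"jaw":0.5,"linear":[0.2,3.5,0],"twist":0},{"jaw":0.5,"linear":[0.2,3.5,0],"twist":0},{"jaw":0.5,"linear":[0.2,3.5,0],"twist":0},{"jaw":0.5,"linear":[0.1,3,0],"twist":0},{"jaw":0.5,"linear":[0,0.8,0],"twist":0},{"jaw":0.5,"linear":[0,0,0],"twist":0},{"jaw":0.5,"linear":[0,0,0],"twist":0}]'
python3 -c "
from h import *
goto([.68,.047,.300],1.3)"
```

```text
time: 21.07
position: [0.6802, 0.0479, 0.3741]
tool_rot: [0.698, 0.716, -0.001, -0.001]
ft_force: [0.2, -0.2, 0.2]
grip_width: 0.0434
grip_force: 0.0
t 21.07 pos [0.6802 0.0479 0.3741] yaw 1.53 shift cm [-0.09  0.    7.41] twist 0.23
F [ 0.2 -0.2  0.2] w 0.0434 gf 0.0 q [-0.09  0.51  1.09 -0.    1.54 -0.12]
```

```bash
python3 -m pendant '[{"jaw":0.5,"linear":[0,0,1.5],"twist":0.2},{"jaw":0.5,"linear":[0,0,1.5],"twist":0},{"jaw":0.5,"linear":[0,0,1.5],"twist":0},{"jaw":0.5,"linear":[0,0,1.5],"twist":0},{"jaw":0.5,"linear":[0,0,1.4],"twist":0},{"jaw":0.5,"linear":[0,0,0],"twist":0},{"jaw":0.5,"linear":[0,0,0],"twist":0}]'
python3 -m pendant '[{"jaw":0.1,"linear":[0,0,0],"twist":0},{"jaw":0.05,"linear":[0,0,0],"twist":0},{"jaw":0.05,"linear":[0,0,0],"twist":0},{"jaw":0.05,"linear":[0,0,0],"twist":0},{"jaw":0.05,"linear":[0,0,0],"twist":0},{"jaw":0.05,"linear":[0,0,0],"twist":0},{"jaw":0.05,"linear":[0,0,0],"twist":0},{"jaw":0.05,"linear":[0,0,0],"twist":0}]' 12
```

```text
time: 21.65
position: [0.6794, 0.0479, 0.301]
tool_rot: [0.699, 0.715, -0.001, -0.001]
ft_force: [-0.1, 0.5, 0.3]
grip_width: 0.0436
grip_force: 0.0
time: 22.32
position: [0.6803, 0.0478, 0.3011]
tool_rot: [0.699, 0.715, -0.001, -0.001]
ft_force: [-3.5, 0.3, 3.0]
grip_width: 0.0112
grip_force: 12.0
```

```bash
python3 -c "
import numpy as np
f=lambda t:np.array([19.5*np.sin(.26-t)-.6*np.cos(.26-t),-(19.5*np.cos(.26-t)+.6*np.sin(.26-t))])
T=[0,.03]+list(np.arange(.1,1.71,.07)); P=np.array([f(t) for t in T]); P=np.vstack([P[:1],P[1:].round(2)])
for t,d,p in zip(T[1:],np.diff(P,axis=0).round(2),P[1:]): print(round(t,2),d,(68.03+p-P[0])[0].round(2),30.11-(p-P[0])[1].round(2))"
```

```text
0.03 [-0.57 -0.12] 67.46 30.23
0.1 [-1.35 -0.23] 66.11 30.46
0.17 [-1.35 -0.13] 64.76 30.59
0.24 [-1.37 -0.03] 63.39 30.62
0.31 [-1.36  0.06] 62.03 30.56
0.38 [-1.36  0.16] 60.67 30.4
0.45 [-1.34  0.25] 59.33 30.15
0.52 [-1.32  0.35] 58.01 29.8
0.59 [-1.3   0.44] 56.71 29.36
0.66 [-1.26  0.52] 55.45 28.84
0.73 [-1.22  0.62] 54.23 28.22
0.8 [-1.17  0.69] 53.06 27.53
0.87 [-1.12  0.78] 51.94 26.75
0.94 [-1.07  0.85] 50.87 25.9
1.01 [-1.    0.93] 49.87 24.97
1.08 [-0.94  1.  ] 48.93 23.97
1.15 [-0.86  1.05] 48.07 22.919999999999998
1.22 [-0.79  1.12] 47.28 21.799999999999997
1.29 [-0.71  1.17] 46.57 20.63
1.36 [-0.62  1.21] 45.95 19.42
1.43 [-0.54  1.25] 45.41 18.17
1.5 [-0.45  1.29] 44.96 16.88
1.57 [-0.36  1.32] 44.6 15.559999999999999
1.64 [-0.26  1.34] 44.34 14.219999999999999
```

```bash
python3 -m pendant '[{"jaw":0.05,"linear":[0,-0.57,-0.12],"twist":0},{"jaw":0.05,"linear":[0,-1.35,-0.23],"twist":0},{"jaw":0.05,"linear":[0,-1.35,-0.13],"twist":0},{"jaw":0.05,"linear":[0,-1.37,-0.03],"twist":0},{"jaw":0.05,"linear":[0,-1.36,0.06],"twist":0},{"jaw":0.05,"linear":[0,-1.36,0.16],"twist":0},{"jaw":0.05,"linear":[0,0,0],"twist":0}]' 12
python3 -c "
from h import *
goto([.6067,.0462,.304],1.3)"
```

```text
time: 22.9
position: [0.6053, 0.0463, 0.3039]
tool_rot: [0.699, 0.715, -0.001, -0.0]
ft_force: [0.2, 0.0, 0.9]
grip_width: 0.0112
grip_force: 12.0
t 22.9 pos [0.6053 0.0463 0.3039] yaw 1.26 shift cm [-0.01  0.14 -0.01] twist -0.04
F [0.2 0.  0.9] w 0.0112 gf 12.0 q [-0.11  0.44  1.4  -0.    1.3  -0.13]
```

Following the arc well with almost no force.

```bash
python3 -m pendant '[{"jaw":0.05,"linear":[0,-1.34,0.25],"twist":0},{"jaw":0.05,"linear":[0,-1.32,0.35],"twist":0},{"jaw":0.05,"linear":[0,-1.30,0.44],"twist":0},{"jaw":0.05,"linear":[0,-1.26,0.52],"twist":0},{"jaw":0.05,"linear":[0,-1.22,0.62],"twist":0},{"jaw":0.05,"linear":[0,-1.17,0.69],"twist":0},{"jaw":0.05,"linear":[0,-1.12,0.78],"twist":0},{"jaw":0.05,"linear":[0,0,0],"twist":0}]' 15
python3 -c "
from h import *
goto([.5194,.0445,.2675],1.3)"
```

```text
time: 23.57
position: [0.5182, 0.0445, 0.2655]
tool_rot: [0.699, 0.715, -0.001, -0.001]
ft_force: [-0.8, -0.9, -1.9]
grip_width: 0.0115
grip_force: 15.0
t 23.57 pos [0.5182 0.0445 0.2655] yaw 1.24 shift cm [ 0.    0.12 -0.2 ] twist -0.06
F [-0.8 -0.9 -1.9] w 0.0115 gf 15.0 q [-0.13  0.36  1.66 -0.    1.13 -0.15]
```

```bash
python3 -m pendant '[{"jaw":0.05,"linear":[0,-1.07,0.85],"twist":0},{"jaw":0.05,"linear":[0,-1.0,0.93],"twist":0},{"jaw":0.05,"linear":[0,-0.94,1.0],"twist":0},{"jaw":0.05,"linear":[0,-0.86,1.05],"twist":0},{"jaw":0.05,"linear":[0,-0.79,1.12],"twist":0},{"jaw":0.05,"linear":[0,-0.71,1.17],"twist":0},{"jaw":0.05,"linear":[0,-0.62,1.21],"twist":0},{"jaw":0.05,"linear":[0,-0.54,1.25],"twist":0},{"jaw":0.05,"linear":[0,0,0],"twist":0}]' 20
python3 -m pendant '[{"jaw":0.05,"linear":[0,-0.25,0.64],"twist":0},{"jaw":0.05,"linear":[0,-0.2,0.65],"twist":0},{"jaw":0.05,"linear":[0,-0.2,0.66],"twist":0},{"jaw":0.05,"linear":[0,-0.16,0.66],"twist":0},{"jaw":0.05,"linear":[0,0,0],"twist":0}]' 20
python3 -c "
from h import *
goto([.446,.043,.1556],1.3)"
```

```text
time: 24.32
position: [0.455, 0.043, 0.18]
tool_rot: [0.7, 0.715, -0.0, -0.001]
ft_force: [-0.1, 0.6, -2.0]
grip_width: 0.0109
grip_force: 20.0
time: 24.73
position: [0.4469, 0.0428, 0.1544]
tool_rot: [0.699, 0.715, -0.0, -0.0]
ft_force: [-0.9, 1.4, -0.6]
grip_width: 0.0111
grip_force: 20.0
t 24.73 pos [0.4469 0.0428 0.1544] yaw 1.23 shift cm [ 0.02 -0.09 -0.12] twist -0.07
F [-0.9  1.4 -0.6] w 0.0111 gf 20.0 q [-0.15  0.44  1.95  0.    0.75 -0.18]
```

```bash
python3 -m pendant '[{"jaw":0.05,"linear":[0,-0.12,0.6],"twist":0},{"jaw":0.05,"linear":[0,-0.09,0.6],"twist":0},{"jaw":0.05,"linear":[0,-0.06,0.6],"twist":0},{"jaw":0.05,"linear":[0,-0.03,0.6],"twist":0},{"jaw":0.05,"linear":[0,0,0.4],"twist":0},{"jaw":0.05,"linear":[0,0,0],"twist":0},{"jaw":0.05,"linear":[0,0,0],"twist":0}]' 20
python3 -m pendant '[{"jaw":0.05,"linear":[0,0,0.2],"twist":0},{"jaw":0.05,"linear":[0,0,0.2],"twist":0},{"jaw":0.05,"linear":[0,0,0],"twist":0},{"jaw":0.05,"linear":[0,0,0],"twist":0}]' 20
```

```text
time: 25.32
position: [0.442, 0.0427, 0.1266]
tool_rot: [0.699, 0.715, -0.002, -0.002]
ft_force: [-6.1, -0.4, -0.4]
grip_width: 0.011
grip_force: 20.0
time: 25.65
position: [0.4417, 0.0428, 0.1228]
tool_rot: [0.699, 0.715, -0.002, -0.002]
ft_force: [-6.1, -0.8, -1.5]
grip_width: 0.0109
grip_force: 20.0
```

```bash
python3 -m pendant '[{"jaw":0.05,"linear":[0,-0.2,0.15],"twist":0},{"jaw":0.05,"linear":[0,0,0.15],"twist":0},{"jaw":0.05,"linear":[0,0,0],"twist":0},{"jaw":0.05,"linear":[0,0,0],"twist":0}]' 20
python3 -m pendant '[{"jaw":0.05,"linear":[0,0,0.15],"twist":0},{"jaw":0.05,"linear":[0,0,0.15],"twist":0},{"jaw":0.05,"linear":[0,0,0],"twist":0},{"jaw":0.05,"linear":[0,0,0],"twist":0}]' 20
```

```text
time: 25.98
position: [0.4415, 0.0427, 0.1202]
tool_rot: [0.699, 0.715, -0.0, -0.0]
ft_force: [-5.5, -0.1, -0.5]
grip_width: 0.0105
grip_force: 20.0
time: 26.32
position: [0.4413, 0.0427, 0.1172]
tool_rot: [0.699, 0.715, -0.0, -0.001]
ft_force: [-4.7, -0.4, -1.8]
grip_width: 0.0109
grip_force: 20.0
```

```bash
python3 -m pendant '[{"jaw":0.05,"linear":[0,-0.1,0.1],"twist":0},{"jaw":0.05,"linear":[0,0,0.1],"twist":0},{"jaw":0.05,"linear":[0,0,0],"twist":0},{"jaw":0.05,"linear":[0,0,0],"twist":0}]' 20
python3 -m pendant '[{"jaw":0.05,"linear":[0,0,0.1],"twist":0},{"jaw":0.05,"linear":[0,0,0.1],"twist":0},{"jaw":0.05,"linear":[0,0,0],"twist":0},{"jaw":0.05,"linear":[0,0,0],"twist":0}]' 20
```

```text
time: 26.65
position: [0.4412, 0.0427, 0.1154]
tool_rot: [0.699, 0.715, 0.0, 0.0]
ft_force: [-3.9, 0.6, -1.1]
grip_width: 0.0108
grip_force: 20.0
time: 26.98
position: [0.4411, 0.0427, 0.1134]
tool_rot: [0.699, 0.715, 0.0, 0.0]
ft_force: [-3.9, 1.3, -0.9]
grip_width: 0.0108
grip_force: 20.0
```

```bash
python3 -m pendant '[{"jaw":0.05,"linear":[0,-0.05,0.1],"twist":0},{"jaw":0.05,"linear":[0,0,0.1],"twist":0},{"jaw":0.05,"linear":[0,0,0],"twist":0},{"jaw":0.05,"linear":[0,0,0],"twist":0}]' 20
python3 -m pendant '[{"jaw":0.05,"linear":[0,0,0.1],"twist":0},{"jaw":0.05,"linear":[0,0,0.1],"twist":0},{"jaw":0.05,"linear":[0,0,0],"twist":0},{"jaw":0.05,"linear":[0,0,0],"twist":0}]' 20
```

```text
time: 27.32
position: [0.441, 0.0426, 0.1114]
tool_rot: [0.699, 0.715, 0.0, 0.0]
ft_force: [-0.9, 2.3, -2.6]
grip_width: 0.0108
grip_force: 20.0
time: 27.65
position: [0.441, 0.0426, 0.1094]
tool_rot: [0.699, 0.715, 0.0, 0.0]
ft_force: [-1.3, 3.6, -1.7]
grip_width: 0.0103
grip_force: 20.0
```

```bash
python3 - <<'E'
from h import *
c=cams.camera("scene"); cv2.imwrite("pics/c1.png",cv2.resize(c["color"][80:320,180:440],None,fx=2.5,fy=2.5))
p=cloud(c); hsv=cv2.cvtColor(c["color"],cv2.COLOR_BGR2HSV); m=(cv2.inRange(hsv,(5,80,40),(22,255,255))>0)
w=p[m]; w=w[(w[:,0]>.47)&(w[:,0]<.63)&(w[:,1]>-.1)&(w[:,1]<.2)&(w[:,2]>.08)&(w[:,2]<.2)]
A=np.c_[w[:,:2],np.ones(len(w))]; k=np.linalg.lstsq(A,w[:,2],rcond=None)[0]
print(len(w),k,"theta",1.83+np.arctan(k[0]),"z at hinge",k@[.6346,.048,1],"resid",np.std(A@k-w[:,2]))
E
```

```text
4148 [-0.06823415 -0.00217521  0.15617412] theta 1.761871453981523 z at hinge 0.11276831427667364 resid 0.006201604894214076
```

View pics/c1.png

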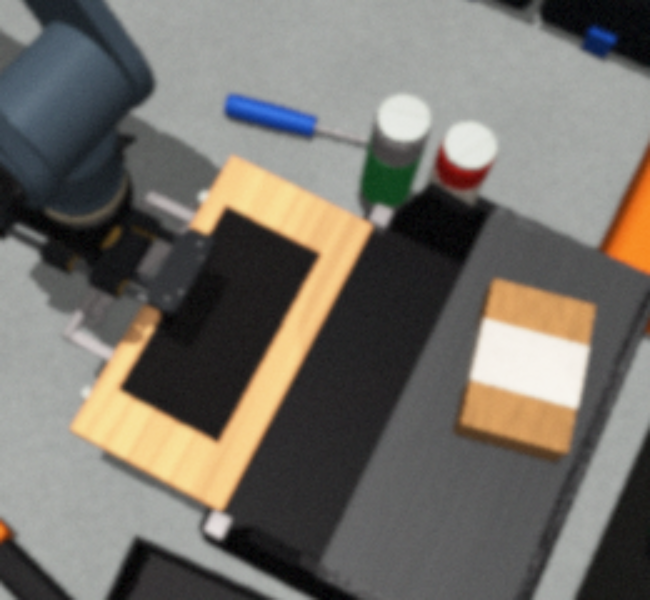

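The picture shows the flap nearly level, the gripper at (150,270) on the rail, and the cans, screwdriver and wrench where they were. I'll refine the flap angle with a robust fit.

```bash
cat > fit.py <<'E'
from h import *
from scipy.optimize import least_squares
def theta():
    c=cams.camera("scene"); p=cloud(c); hsv=cv2.cvtColor(c["color"],cv2.COLOR_BGR2HSV); m=(cv2.inRange(hsv,(5,60,90),(25,255,255))>0)
    m=cv2.erode(m.astype(np.uint8),np.ones((3,3)))>0; w=p[m]; w=w[(w[:,0]>.485)&(w[:,0]<.625)&(w[:,1]>-.1)&(w[:,1]<.2)&(w[:,2]>.09)&(w[:,2]<.16)]
    A=np.c_[w[:,0]-.6346,w[:,1]-.048,np.ones(len(w))]
    r=least_squares(lambda k:A@k-w[:,2],[0,0,.112],loss="cauchy",f_scale=.001).x
    print(len(w),r.round(4),"theta",round(1.83+np.arctan(r[0]),4),"z at r=.114",round(r[2]-.114*r[0],4))
theta()
E
python3 fit.py
python3 -m pendant '[{"jaw":0.05,"linear":[0,0,0.1],"twist":0},{"jaw":0.05,"linear":[0,0,0.05],"twist":0},{"jaw":0.05,"linear":[0,0,0],"twist":0},{"jaw":0.05,"linear":[0,0,0],"twist":0}]' 20
python3 fit.py
```

```text
3427 [-0.0504 -0.0019  0.1133] theta 1.7796 z at r=.114 0.1191
time: 28.08
position: [0.441, 0.0426, 0.108]
tool_rot: [0.699, 0.715, 0.0, 0.0]
ft_force: [0.5, 3.9, -1.6]
grip_width: 0.0108
grip_force: 20.0
3429 [-0.0437 -0.0015  0.1133] theta 1.7863 z at r=.114 0.1183
```

```bash
for i in 1; do python3 -m pendant '[{"jaw":0.05,"linear":[0,0,0.1],"twist":0},{"jaw":0.05,"linear":[0,0,0.05],"twist":0},{"jaw":0.05,"linear":[0,0,0],"twist":0},{"jaw":0.05,"linear":[0,0,0],"twist":0}]' 20; done
python3 fit.py
```

```text
time: 28.47
position: [0.4409, 0.0426, 0.1069]
tool_rot: [0.699, 0.715, 0.0, 0.001]
ft_force: [-0.8, 4.6, 4.5]
grip_width: 0.0106
grip_force: 19.6
3415 [-0.0377 -0.0012  0.1134] theta 1.7923 z at r=.114 0.1177
```

```bash
python3 -m pendant '[{"jaw":0.05,"linear":[0,0,0.1],"twist":0},{"jaw":0.05,"linear":[0,0,0.05],"twist":0},{"jaw":0.05,"linear":[0,0,0],"twist":0},{"jaw":0.05,"linear":[0,0,0],"twist":0}]' 20
python3 fit.py
```

```text
time: 28.85
position: [0.441, 0.0426, 0.1063]
tool_rot: [0.699, 0.715, 0.001, 0.001]
ft_force: [-1.6, 4.0, 17.1]
grip_width: 0.0109
grip_force: 18.8
3412 [-0.0365 -0.0015  0.1133] theta 1.7935 z at r=.114 0.1175
```

```bash
python3 -m pendant '[{"jaw":0.05,"linear":[0,0,-0.1],"twist":0},{"jaw":0.05,"linear":[0,0,-0.05],"twist":0},{"jaw":0.05,"linear":[0,0,0],"twist":0},{"jaw":0.05,"linear":[0,0,0],"twist":0}]' 20
python3 fit.py
```

```text
time: 29.23
position: [0.4409, 0.0426, 0.1066]
tool_rot: [0.699, 0.715, 0.0, 0.0]
ft_force: [0.8, 3.1, 5.5]
grip_width: 0.011
grip_force: 19.4
3423 [-0.0381 -0.0016  0.1133] theta 1.7919 z at r=.114 0.1177
```

```bash
python3 -m pendant '[{"jaw":0.08,"linear":[0,0,0],"twist":0},{"jaw":0.2,"linear":[0,0,0],"twist":0},{"jaw":0.35,"linear":[0,0,0],"twist":0},{"jaw":0.35,"linear":[0,0,0],"twist":0},{"jaw":0.35,"linear":[0,0,0],"twist":0},{"jaw":0.35,"linear":[0,0,0],"twist":0}]' 5
python3 fit.py
python3 -m pendant '[{"jaw":0.35,"linear":[0,0,-0.5],"twist":0},{"jaw":0.35,"linear":[0,0,-0.5],"twist":0},{"jaw":0.35,"linear":[0,0,-1],"twist":0},{"jaw":0.35,"linear":[0,0,-2],"twist":0}]'
```

```text
time: 29.78
position: [0.44, 0.0425, 0.1061]
tool_rot: [0.699, 0.715, -0.0, -0.0]
ft_force: [-0.5, -0.4, -0.2]
grip_width: 0.0291
grip_force: 0.0
3434 [-0.0392 -0.0018  0.1134] theta 1.7908 z at r=.114 0.1178
time: 30.17
position: [0.4392, 0.0428, 0.146]
tool_rot: [0.699, 0.715, -0.001, -0.002]
ft_force: [0.7, -0.4, 0.6]
grip_width: 0.0302
grip_force: 0.0
```

Released free of force, with the flap unmoved. Now retreat up and check.

```bash
python3 -m pendant '[{"jaw":0.35,"linear":[0,0,-3],"twist":0},{"jaw":0.35,"linear":[0,0,-3],"twist":0},{"jaw":0.35,"linear":[0,0,-3],"twist":0},{"jaw":0.35,"linear":[0,0,-3],"twist":0},{"jaw":0.35,"linear":[4,0,0],"twist":0},{"jaw":0.35,"linear":[4,0,0],"twist":0},{"jaw":0.35,"linear":[4,0,0],"twist":0},{"jaw":0.35,"linear":[4,0,0],"twist":0},{"jaw":0.35,"linear":[4,0,0],"twist":0},{"jaw":0.35,"linear":[4,0,0],"twist":0},{"jaw":0.35,"linear":[0,0,0],"twist":0},{"jaw":0.35,"linear":[0,0,0],"twist":0}]'
python3 fit.py
python3 - <<'E'
from h import *
c=cams.camera("scene"); cv2.imwrite("pics/d1.png",cv2.resize(c["color"][80:350,150:440],None,fx=2,fy=2))
E
```

```text
time: 31.17
position: [0.4344, 0.2844, 0.2667]
tool_rot: [0.698, 0.716, 0.0, 0.0]
ft_force: [-0.3, -0.7, -1.0]
grip_width: 0.0308
grip_force: 0.0
3720 [-0.0384 -0.0015  0.1134] theta 1.7916 z at r=.114 0.1178
```

View pics/d1.png

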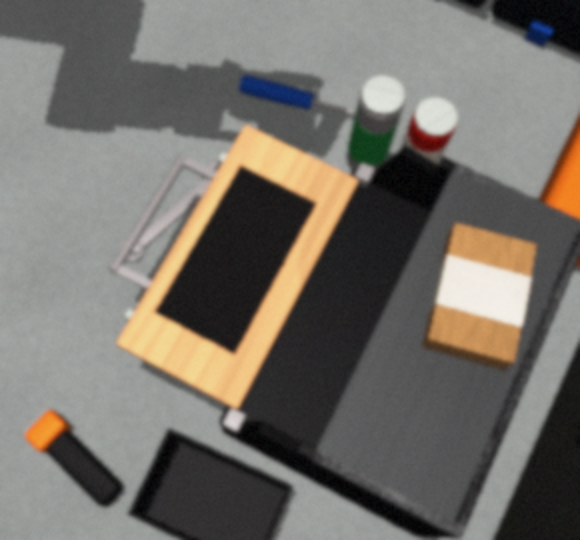

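The flap rests on both supports: its panel is centred near (240,260), the tab tips show at (222,157) and (130,313), and the bystanders are in place.

```bash
python3 -c "
from rig import robot
print(robot.hand_in())"
```

```text
the job is handed in; nothing more can be done
None
```

The job is handed in: both supports were pulled out to their stops with the flap closed, the flap was then lowered onto them (about 1.79 rad, brief 17 N upward force on the tool at contact) and released, the visible bystanders looked unmoved, and it ended at about 31 s.

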